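# Switch the bench load box by pushing its H-gate lever

## Robot

A 7-joint arm with a two-finger parallel gripper is mounted at the origin on the work surface. World frame = base frame: x ahead of the robot, y to its left, z up, the work surface at z = 0. Lengths are in m, angles in rad, forces in N, time in s.
With the tool pointing down it reaches from about 0.4 to 0.875 m from the base axis. Payload 19.3 kg.
Tool frame: the origin (TCP) lies where the fingers leave the gripper's body, on its centre line; the fingertips stand bot.tip_reach ahead of it and the grasp point (between the pads) lies 54 mm ahead of it (bot.tip_reach is the distance from the TCP to the fingertips, in m); z points along the fingers, y is the line along which they close (so a half turn about z gives the same grasp; the last joint's range is limited). The gripper opens to 85 mm and grips with 20 to 120 N. Pads are 22 mm wide; open, the fingers measure 114 mm over their backs; the gripper's body (76 mm by 85 mm) begins 54 mm behind the grasp point. The pads swing forward as they close: fully open they stand 13 mm farther back than shut.
Start: joints at [-1.4, 0.521, -0.036, 1.599, 0.021, 1.021, -0.113], TCP at [0.149, 0.607, 0.304] pointing down, gripper open.
Joint ranges: [-2.91, 2.91], [-0.3, 2.13], [-1.5, 1.42], [0.17, 2.43], [-1.26, 4.41], [0.16, 1.93], [-2.52, 2.52]. Speed limits (rad/s): [1.89, 1.89, 2.39, 2.39, 3.01, 3.01, 3.01].

## Interface

Orientations are given as [roll, pitch, yaw] about the fixed x, y, z axes, in that order (R = Rz(yaw) Ry(pitch) Rx(roll)).
In Python, from workcell import bot gives the robot as it stands. The module is installed in compiled form; this text tells all that it offers.
- The arm moves only by the shell command python3 -m jog 'ROWS' [FORCE]. ROWS is JSON, a list that holds one entry, the list of rows, each a list of 7 numbers: the shift along the tool's x, y, z in mm, then the turn, a rotation vector about the tool's x, y, z in rad, then the opening, from 0 (shut) to 1 (fully open). In form: [[[tx, ty, tz, wx, wy, wz, fingers], ...]]. A call has 1 to 5 rows; each row shifts and turns the commanded pose from where the row before left it, along the tool's axes as they then stand; what a row does not reach is not made up. A row lasts 1/10 s, in which the tool goes at most 50 mm and 8.59 degrees, less where a joint would pass 70% of its speed; a pose out of reach is approached as far as the arm can. A call is refused whole if a number of a shift passes 50 or a number of a turn 0.15, either way. A call with a gripper value outside its range is refused whole. The fingers move at their own pace and stop on an object; FORCE is the grip in N (left out, the last holds). Time passes only in rows, so rows that do not move let the fingers close. It gives the time, the measured TCP pose, the force, the opening and the grip force at its end, in the units of the state.
- bot.observe(): the state, without advancing time (a new reading comes with each control period).
- bot.grab_frame(name): name is "scene" or "top" or "wrist"; returns a dict with "img" (400x640x3 uint8, red, green, blue), "intrinsics" (3x3 intrinsics, pixels), "R" (3x3) and "t" (3): a world point X has camera coordinates R X + t; the wrist camera has in their place "tool_from_camera" (4x4, takes a point from camera to tool coordinates, whose origin is the TCP and whose axes are the flange's). Camera axes: x right, y down, z forward; pixel columns grow to the right and rows downward; lengths in m; the calibration is good to about 2 mm. A picture is of the moment at which its call begins: read the wrist's pose just before it. There is no depth.
- bot.job_done(): hands the job in; it is judged then, once.
Trained networks look in a picture, given as the dict that the camera call returned (one of the last four; its "shot" number tells which), for a name from the list of things; names that differ only in an ending like _2 or _b are one class to them, and where a whole thing is asked for, a point or a joint stands for the part that bears it (a point fixed in the world has none). Each returns a list of dicts, best first, with "conf" (0 to 1); they miss things now and then, are a little off and sometimes report something else, mostly with a low value. They report only what shows in the picture. A call takes as long as a camera call.
- bot.trace(query, picture): "region" (400x640 bool, what is visible of it).
- bot.spot_point(query, picture): "xyz" ([x, y, z] in m, in world coordinates, good to about 4 mm: a listed point, or the origin of a listed thing).
The state is a dict: "clock": time; "qpos": joint angles; "qd": joint speeds; "joint_efforts": joint torques, N m; "position": TCP position; "tool_rot": TCP orientation; "force": force on the tool from outside, world axes, zero at the start; "moment": the same for the moment, N m; "grip_width": finger opening in m; "finger_force": force on a finger pad.
Only numpy, scipy, OpenCV 4.12 (cv2) and the standard library are available. Lean on these libraries where they do the work, as an engineer would, in place of code of your own. Each camera call takes 0.05 s, during which the arm holds its last target. There are 200 camera calls.

## Task

Push the lever of the load box through its gate into the slot marked by the green bars, fully home to the slot's end, and take the hand away. Push the knob from its outside with the fingertips only, never gripping it between the fingers, and do not run the lever into any other coloured slot on the way. Leave the meter, the screwdriver, the adapter and the fuse box where they are.

Things in the scene. Friction and masses are not known exactly. Their poses are not given: they have to be found in the camera images.
- box: cream load box, 220 x 320 x 130 mm (x, y, z), fixed. Origin: centre of its underside; x away from the robot at yaw 0, y left, z up; flat top at z = 130 mm. Its top has a double-H gate, 12 mm deep: three slots 72 mm long along box x at y = -40, 0, +40 mm, 16 mm wide, joined at x = 0 by an 18 mm wide cross-slot along y; inner corners rounded. A tilting lever stands in it and can only follow the slots
- knob (a point): centre of the lever's square black knob (white cap), 26 x 26 mm across, 44 mm high. The lever, a 10 mm rod, tilts about a point on the box's centre line 4 mm above its underside; the knob's centre is 171 mm from it, so 45 mm above the top plate when upright. Axes as the box's when upright. Pushing the knob takes about 1 to 4 N; the lever stays where it is left. It starts in the near middle slot
- foot (a point): point of the lever's rod 120 mm from its tilting point, at about plate height in the gate. In the box frame x = 0 when the lever is in the cross-slot, -28 or +28 mm when fully home in a slot; y = -40, 0, +40 mm in the three slots. Play: about 3 mm either side in the slots, 4 mm in the cross-slot
- fore (a joint): tilt of the lever along the slots: 0 in the cross-slot, +0.235 rad fully home in the far slots (box +x), -0.235 rad fully home in the near slots (box -x)
- side (a joint): tilt of the lever across the slots: 0 in the middle slots, +0.34 rad (a stop) in the left slots (box +y), -0.34 rad (a stop) in the right slots (box -y)
- tab_green: two parallel green bars, each 30 mm long (box x), 12 mm wide, lying flat on the top plate either side (15 mm to each side) of one outer slot's closed end. Origin: midway between the bars, at plate height, where the lever's foot stands when fully home in that slot; axes as the box's. Which of the four outer slots it marks changes from run to run
- tab_red: two parallel red bars, each 30 mm long (box x), 12 mm wide, lying flat on the top plate either side (15 mm to each side) of one outer slot's closed end. Origin: midway between the bars, at plate height, where the lever's foot stands when fully home in that slot; axes as the box's. Which of the four outer slots it marks changes from run to run
- tab_yellow: two parallel yellow bars, each 30 mm long (box x), 12 mm wide, lying flat on the top plate either side (15 mm to each side) of one outer slot's closed end. Origin: midway between the bars, at plate height, where the lever's foot stands when fully home in that slot; axes as the box's. Which of the four outer slots it marks changes from run to run
- tab_blue: two parallel blue bars, each 30 mm long (box x), 12 mm wide, lying flat on the top plate either side (15 mm to each side) of one outer slot's closed end. Origin: midway between the bars, at plate height, where the lever's foot stands when fully home in that slot; axes as the box's. Which of the four outer slots it marks changes from run to run
- knob_near: the flat near (-x) face of the square knob (24 mm wide, 44 mm high, upright when the lever is upright); origin on the face's plate, 2 mm below its surface, at the knob's mid-height. For telling a pinch: pressing opposite faces at once counts as gripping
- knob_far: the flat far (+x) face of the square knob (24 mm wide, 44 mm high, upright when the lever is upright); origin on the face's plate, 2 mm below its surface, at the knob's mid-height. For telling a pinch: pressing opposite faces at once counts as gripping
- knob_left: the flat left (+y) face of the square knob (24 mm wide, 44 mm high, upright when the lever is upright); origin on the face's plate, 2 mm below its surface, at the knob's mid-height. For telling a pinch: pressing opposite faces at once counts as gripping
- knob_right: the flat right (-y) face of the square knob (24 mm wide, 44 mm high, upright when the lever is upright); origin on the face's plate, 2 mm below its surface, at the knob's mid-height. For telling a pinch: pressing opposite faces at once counts as gripping
- meter: bystander: yellow handheld meter lying on the bench, 180 x 85 x 51 mm, loose; origin at the centre of its underside
- driver: bystander: screwdriver lying on the bench, about 200 mm long, loose; origin under its middle
- adapter: bystander: round brass adapter, 24 mm across, 22 mm high, standing loose on the box's top near a side edge; origin at the centre of its underside
- fusebox: bystander: small orange fuse box, 36 x 26 x 20 mm, standing loose on the box's top near a side edge; origin at the centre of its underside

How it is judged:
At the end, for the whole second after the job is handed in: The lever's foot is at rest within 7 mm (seen from above) of the closed end of the slot with the green bars, and the meter, screwdriver, adapter and fuse box are within 20 mm of where they began (horizontal distance between foot and tab_green below 0.007 m and velocity of joint fore between -0.05 and 0.05 rad/s and velocity of joint side between -0.05 and 0.05 rad/s and distance of each of meter, driver, adapter, fusebox from where it was at the start of the episode below 0.02 m); the robot touches nothing.
It fails at once if the knob is pinched: opposite faces pressed by the fingers at once ((contact force between the fingers and knob_near above 1 N and contact force between the fingers and knob_far above 1 N) or (contact force between the fingers and knob_left above 1 N and contact force between the fingers and knob_right above 1 N)).
It fails at once if the lever's foot goes half-way into the red, yellow or blue slot (horizontal distance between foot and tab_red below 0.014 m or horizontal distance between foot and tab_yellow below 0.014 m or horizontal distance between foot and tab_blue below 0.014 m).
It fails at once if a bystander is lifted or moved more than 20 mm (distance of any of meter, driver, adapter, fusebox from where it was at the start of the episode above 0.02 m).
It also fails if it takes over 48 s, if anything falls off the work surface, if the arm or the gripper's body presses on something with over 40 N, if the wrist force passes 120 N, or if a joint passes its speed limit or range.

## Working session

There is one attempt and no reset: what is moved stays moved. The work goes in short steps, Python scripts to look and compute and a shell command to move; the robot and the scene stay as the last step left them, time stands still between calls to the robot, and variables do not carry over. Pictures are saved under pics/ and viewed, at most 10 in all, crops included, and the job is handed in when it is done.

```bash
mkdir -p pics; cat > h.py <<'E'
import numpy as np, cv2
from workcell import bot
def spots(cam, names):
    p=bot.grab_frame(cam); out={}
    for n in names:
        r=bot.spot_point(n,p)
        out[n]=[(np.round(d["xyz"],3).tolist(),round(d["conf"],2)) for d in r[:2]]
        print(cam,n,out[n])
    return p
E
python3 - <<'E'
from h import *
s=bot.observe(); print(s["clock"],s["position"],s["tool_rot"],s["grip_width"],bot.tip_reach,s["force"])
for c in ("top","scene"):
    p=spots(c,["box","knob","foot","tab_green","tab_red","tab_yellow","tab_blue","adapter","fusebox","meter","driver"])
    cv2.imwrite(f"pics/{c}0.png",p["img"][:,:,::-1])
    print(p["intrinsics"],p["R"],p["t"])
print(bot.observe()["clock"])
E
```

```text
0.0 [0.14904295 0.60671611 0.30332802] [-3.14046478e+00  8.28449135e-05  2.90075173e+00] 0.08499086621062102 0.0726 [-0.1641479   1.25612276  0.58675368]
top box [([0.559, -0.051, -0.004], 0.69)]
top knob [([0.59, -0.014, 0.13], 0.56), ([0.529, -0.059, 0.172], 0.55)]
top foot []
top tab_green [([0.529, -0.013, 0.125], 0.6)]
top tab_red [([0.594, -0.088, 0.129], 0.43)]
top tab_yellow [([0.535, -0.095, 0.135], 0.52)]
top tab_blue [([0.586, -0.009, 0.13], 0.57)]
top adapter [([0.616, 0.087, 0.132], 0.58)]
top fusebox [([0.647, -0.179, 0.131], 0.4)]
top meter [([0.501, 0.497, -0.002], 0.83)]
top driver [([0.536, -0.442, -0.003], 0.52)]
[[398.08834657   0.         313.55469835]
 [  0.         398.08834657 196.86653513]
 [  0.           0.           1.        ]] [[-0.00994579 -0.99986222 -0.01328961]
 [-0.99032733  0.01168859 -0.13825755]
 [ 0.13839384  0.01178598 -0.99030714]] [0.0464198  0.57858341 1.24750888]
scene box [([0.56, -0.049, -0.001], 0.78), ([0.61, 0.082, 0.132], 0.51)]
scene knob [([0.528, -0.054, 0.176], 0.57)]
scene foot [([0.537, -0.058, 0.121], 0.64), ([0.53, -0.051, 0.177], 0.54)]
scene tab_green [([0.56, -0.053, -0.003], 0.53), ([0.532, -0.015, 0.133], 0.5)]
scene tab_red [([0.589, -0.09, 0.134], 0.46)]
scene tab_yellow [([0.531, -0.094, 0.129], 0.61)]
scene tab_blue [([0.587, -0.01, 0.134], 0.45), ([0.529, -0.063, 0.172], 0.32)]
scene adapter [([0.587, -0.01, 0.131], 0.67), ([0.613, 0.084, 0.135], 0.54)]
scene fusebox [([0.642, -0.184, 0.128], 0.56)]
scene meter [([0.5, 0.494, -0.0], 0.56), ([0.536, -0.444, -0.001], 0.27)]
scene driver [([0.537, -0.441, 0.001], 0.97), ([0.539, -0.057, 0.178], 0.71)]
[[428.06421547   0.         318.31052726]
 [  0.         428.06421547 198.07728108]
 [  0.           0.           1.        ]] [[ 0.80668083  0.5908479   0.0128376 ]
 [ 0.44549137 -0.59366591 -0.67014791]
 [-0.38833424  0.54631451 -0.74211655]] [-0.46932545 -0.17136023  1.42383576]
1.2
```

```bash
python3 - <<'E'
import cv2
a=cv2.imread("pics/top0.png")[100:300,230:430]; b=cv2.imread("pics/scene0.png")[100:300,220:420]
cv2.imwrite("pics/c0.png",cv2.hconcat([cv2.resize(a,(400,400),interpolation=2),cv2.resize(b,(400,400),interpolation=2)]))
E
```

```text
(no output)
```

View pics/c0.png

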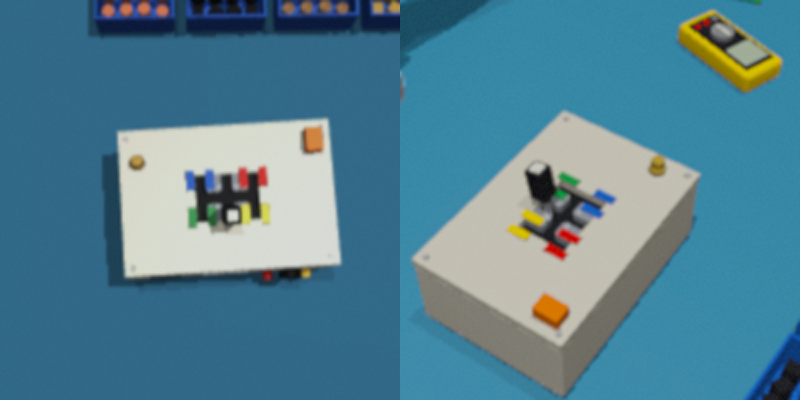

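The crop shows the near-left slot marked green (top-view crop pixel ~(202,217)). The knob is at ~(232,215) in the near-middle slot, with blue far-left, red far-right and yellow near-right. My plan is to shut the fingers and align the tool with the box (yaw ≈ 0.06). I then push the knob +x from its near face, +y from its right face and −x from its far face.

```bash
python3 -m jog '[[[-40,-25,0,0,0,-0.06,0],[-40,-25,0,0,0,-0.06,0],[-40,-25,0,0,0,-0.06,0],[-40,-25,0,0,0,-0.06,0],[-40,-25,0,0,0,-0.06,0]]]'
```

```text
clock: 1.7
position: [0.3331, 0.4579, 0.3042]
tool_rot: [3.141, 0.0, -3.08]
force: [-0.0, 1.4, 0.5]
grip_width: 0.0121
finger_force: 0.0
```

```bash
python3 -m jog '[[[-10,-48,0,0,0,0,0],[-10,-48,0,0,0,0,0],[-10,-48,0,0,0,0,0],[-10,-48,0,0,0,0,0],[-10,-48,0,0,0,0,0]]]'; cat >> h.py <<'E'
C=np.array([0.560,-0.052]); Y=0.06
def box(p):
    d=np.array(p[:2])-C; c,s=np.cos(Y),np.sin(Y)
    return np.round([1000*(c*d[0]+s*d[1]),1000*(-s*d[0]+c*d[1]),1000*p[2]],1)
def st():
    s=bot.observe(); print("t",s["clock"],"box xyz",box(s["position"]),"rot",np.round(s["tool_rot"],3),"w",round(s["grip_width"],4),"F",np.round(s["force"],1)); return s
E
python3 -c "from h import *; st()"
```

```text
clock: 2.2
position: [0.3962, 0.2208, 0.3041]
tool_rot: [3.141, 0.001, -3.082]
force: [1.5, -0.4, 0.3]
grip_width: -0.0
finger_force: 0.0
t 2.2 box xyz [-147.2  282.1  304.1] rot [ 3.141e+00  1.000e-03 -3.082e+00] w -0.0 F [ 1.5 -0.4  0.3]
```

```bash
python3 -m jog '[[[-11,-48,0,0,0,0,0],[-11,-48,0,0,0,0,0],[-11,-48,0,0,0,0,0],[-11,-48,0,0,0,0,0],[-11,-48,0,0,0,0,0]]]' >/dev/null;  python3 -m jog '[[[-4,-41,0,0,0,0,0],[0,0,20,0,0,0,0],[0,0,0,0,0,0,0]]]'; python3 - <<'E'
from h import *
st()
for c in ("scene","top","wrist"):
    p=spots(c,["knob","foot","tab_green"]) if c!="wrist" else bot.grab_frame(c)
    cv2.imwrite(f"pics/{c}1.png",p["img"][:,:,::-1])
    if c=="wrist": print(p["tool_from_camera"]); w=p
a=cv2.imread("pics/scene1.png")[70:270,220:420]
cv2.imwrite("pics/c1.png",cv2.hconcat([cv2.resize(a,(400,400),interpolation=2),cv2.resize(w["img"][:,:,::-1],(400,400))]))
E
```

```text
clock: 3.0
position: [0.4708, -0.0551, 0.2825]
tool_rot: [3.142, -0.003, -3.084]
force: [-0.6, 1.4, 0.4]
grip_width: 0.0002
finger_force: 0.0
t 3.0 box xyz [-89.3   2.2 282.5] rot [ 3.142e+00 -3.000e-03 -3.084e+00] w 0.0002 F [-0.6  1.4  0.4]
scene knob [([0.528, -0.053, 0.174], 0.49)]
scene foot [([0.54, -0.057, 0.12], 0.78)]
scene tab_green [([0.534, -0.012, 0.13], 0.62), ([0.498, 0.492, 0.002], 0.15)]
top knob []
top foot []
top tab_green []
[[ 1.32623801e-03 -9.49161102e-01 -3.14787935e-01  8.18138034e-02]
 [ 9.99999012e-01  1.40538322e-03 -2.44557802e-05 -4.82826414e-04]
 [ 4.65610156e-04 -3.14787592e-01  9.49162028e-01 -6.96495661e-02]
 [ 0.00000000e+00  0.00000000e+00  0.00000000e+00  1.00000000e+00]]
```

View pics/c1.png

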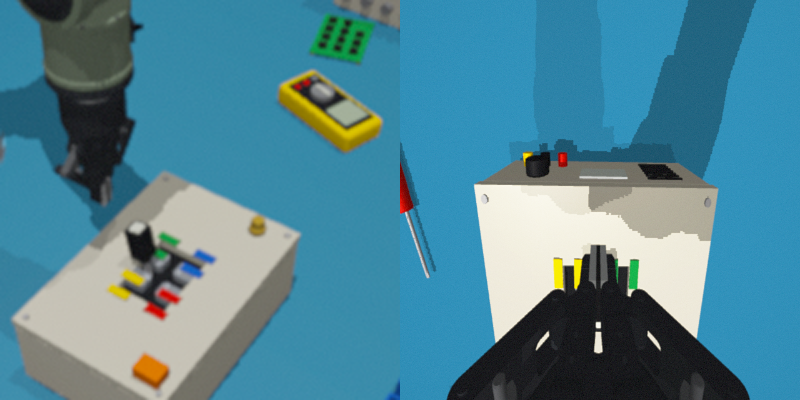

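The scene crop shows the shut fingers on the near (robot) side of the box. The knob at ~(140,240) is clear of them, and green is near-left. Next I lower and start pushing +x.

```bash
python3 -m jog '[[[0,-1,20,0,0,0,0],[0,0,19,0,0,0,0],[-10,0,0,0,0,0,0],[-10,0,0,0,0,0,0],[-8,0,0,0,0,0,0]]]' >/dev/null;  python3 -m jog '[[[-8,0,0,0,0,0,0],[-8,0,0,0,0,0,0],[-6,0,0,0,0,0,0],[0,0,0,0,0,0,0]]]'; python3 - <<'E'
from h import *
st()
p=spots("scene",["knob","foot","knob_far"])
for n in ("knob","foot"):
    for d in bot.spot_point(n,p)[:1]: print(n,box(d["xyz"]))
cv2.imwrite("pics/c2.png",cv2.resize(p["img"][70:270,220:420,::-1],(500,500),interpolation=2))
E
```

```text
clock: 4.35
position: [0.5222, -0.0523, 0.2449]
tool_rot: [-3.141, 0.0, -3.082]
force: [-0.9, -0.7, -0.3]
grip_width: 0.0001
finger_force: 0.0
t 4.35 box xyz [-37.8   1.9 244.9] rot [-3.141  0.    -3.082] w 0.0001 F [-0.9 -0.7 -0.3]
scene knob [([0.498, 0.491, 0.002], 0.73), ([0.55, -0.055, 0.177], 0.68)]
scene foot [([0.554, -0.057, 0.12], 0.7), ([0.588, -0.01, 0.129], 0.65)]
scene knob_far [([0.56, -0.055, 0.183], 0.42)]
knob [-29.3 545.7   1.8]
foot [ -6.5  -4.7 120.5]
```

View pics/c2.png

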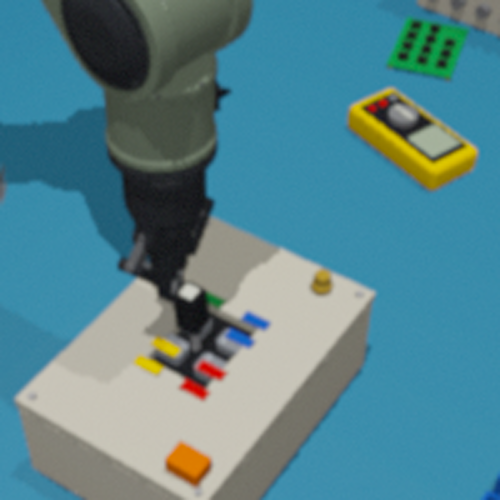

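```bash
python3 -m jog '[[[-6,0,0,0,0,0,0],[-6,0,0,0,0,0,0],[0,0,0,0,0,0,0]]]'; python3 - <<'E'
from h import *
st()
for i in range(2):
  p=bot.grab_frame("scene")
  for n in ("knob","foot","box"):
    print(n,[(box(d["xyz"]),round(d["conf"],2)) for d in bot.spot_point(n,p)[:2]])
E
```

```text
clock: 4.95
position: [0.5343, -0.0516, 0.2449]
tool_rot: [-3.141, 0.0, -3.082]
force: [0.2, -0.1, 0.2]
grip_width: 0.0002
finger_force: 0.0
t 4.95 box xyz [-25.6   2.  244.9] rot [-3.141  0.    -3.082] w 0.0002 F [ 0.2 -0.1  0.2]
knob [(array([  2. ,   0.9, 179.4]), 0.67)]
foot [(array([  2.5,  -3.6, 121.4]), 0.65)]
box [(array([-2.,  2., -1.]), 0.64)]
knob [(array([  0.6,   2.5, 177.1]), 0.6)]
foot [(array([ -0.4,  -4.1, 122.7]), 0.54)]
box [(array([ 0.7,  4.1, -0.7]), 0.83)]
```

```bash
python3 -m jog '[[[25,0,0,0,0,0,0],[0,-28,0,0,0,0,0],[0,-27,0,0,0,0,0],[-25,0,2,0,0,0,0],[-25,0,0,0,0,0,0]]]' >/dev/null;  python3 -m jog '[[[0,8,0,0,0,0,0],[0,8,0,0,0,0,0],[0,0,0,0,0,0,0]]]'; python3 - <<'E'
from h import *
st()
p=bot.grab_frame("scene")
for n in ("knob","foot"):
    print(n,[(box(d["xyz"]),round(d["conf"],2)) for d in bot.spot_point(n,p)[:2]])
cv2.imwrite("pics/c3.png",cv2.resize(p["img"][70:270,220:420,::-1],(500,500),interpolation=2))
E
```

```text
clock: 6.15
position: [0.5602, -0.0878, 0.2428]
tool_rot: [3.141, -0.001, -3.081]
force: [-0.0, -0.2, -0.1]
grip_width: -0.0002
finger_force: 0.0
t 6.15 box xyz [ -2.  -35.8 242.8] rot [ 3.141e+00 -1.000e-03 -3.081e+00] w -0.0002 F [-0.  -0.2 -0.1]
knob [(array([ -3.2,   3.2, 176.4]), 0.5)]
foot [(array([ 1.00e-01, -3.70e+00,  1.23e+02]), 0.61), (array([-1.3,  3. ,  1.1]), 0.43)]
```

View pics/c3.png

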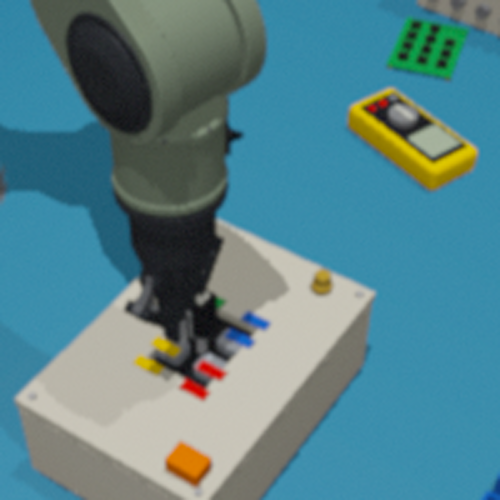

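The finger is right of the knob at (185,330) and the knob is at ~(207,320) in the cross-slot. Now I push +y.

```bash
python3 -m jog '[[[0,8,0,0,0,0,0],[0,8,0,0,0,0,0],[0,8,0,0,0,0,0],[0,8,0,0,0,0,0],[0,0,0,0,0,0,0]]]'; python3 - <<'E'
from h import *
st()
p=bot.grab_frame("scene")
for n in ("knob","foot"):
    print(n,[(box(d["xyz"]),round(d["conf"],2)) for d in bot.spot_point(n,p)[:2]])
E
```

```text
clock: 6.8
position: [0.5588, -0.0556, 0.2429]
tool_rot: [3.141, -0.0, -3.081]
force: [-0.7, -0.6, -0.8]
grip_width: -0.0001
finger_force: 0.0
t 6.8 box xyz [ -1.4  -3.5 242.9] rot [ 3.141 -0.    -3.081] w -0.0001 F [-0.7 -0.6 -0.8]
knob [(array([ -2.4,  26.5, 177.7]), 0.43)]
foot [(array([ -1.3,  13.4, 122.3]), 0.63)]
```

```bash
python3 -m jog '[[[0,8,0,0,0,0,0],[0,8,0,0,0,0,0],[0,8,0,0,0,0,0],[0,4,0,0,0,0,0],[0,0,0,0,0,0,0]]]'; python3 - <<'E'
from h import *
st()
for i in range(2):
  p=bot.grab_frame("scene")
  for n in ("knob","foot"):
    print(n,[(box(d["xyz"]),round(d["conf"],2)) for d in bot.spot_point(n,p)[:2]])
E
```

```text
clock: 7.45
position: [0.5572, -0.0283, 0.2429]
tool_rot: [3.141, 0.0, -3.081]
force: [-0.2, 0.0, 0.3]
grip_width: 0.0003
finger_force: 0.0
t 7.45 box xyz [ -1.4  23.9 242.9] rot [ 3.141  0.    -3.081] w 0.0003 F [-0.2  0.   0.3]
knob [(array([ -3.4,  50. , 173. ]), 0.56)]
foot [(array([  0.8,  31.4, 117.6]), 0.71), (array([-27.9, 547.2,   1.3]), 0.36)]
knob [(array([ -2. ,  49.5, 170.8]), 0.73), (array([-28.9, 546.6,   3.5]), 0.41)]
foot [(array([ -0.3,  31.1, 116.5]), 0.44)]
```

```bash
python3 -m jog '[[[0,4,0,0,0,0,0],[0,3,0,0,0,0,0],[0,0,0,0,0,0,0]]]'; python3 -m jog '[[[0,3,0,0,0,0,0],[0,0,0,0,0,0,0]]]'; python3 - <<'E'
from h import *
st()
for i in range(2):
  p=bot.grab_frame("scene")
  for n in ("knob","foot"):
    print(n,[(box(d["xyz"]),round(d["conf"],2)) for d in bot.spot_point(n,p)[:2]])
E
```

```text
clock: 8.05
position: [0.5567, -0.0217, 0.2429]
tool_rot: [3.141, -0.0, -3.082]
force: [-0.3, -0.2, 0.7]
grip_width: 0.0
finger_force: 0.0
clock: 8.25
position: [0.5566, -0.0188, 0.2429]
tool_rot: [3.141, -0.0, -3.082]
force: [-1.2, -0.6, 0.7]
grip_width: 0.0001
finger_force: 0.0
t 8.25 box xyz [ -1.5  33.3 242.9] rot [ 3.141 -0.    -3.082] w 0.0001 F [-1.2 -0.6  0.7]
knob [(array([ -3.2,  54.1, 168.3]), 0.69)]
foot [(array([  0.8,  35.9, 115.8]), 0.47)]
knob [(array([ -4.2,  55. , 170.8]), 0.76)]
foot [(array([  0.5,  35.4, 117.3]), 0.6)]
```

```bash
python3 -m jog '[[[0,2,0,0,0,0,0],[0,0,0,0,0,0,0]]]'; python3 -m jog '[[[0,2,0,0,0,0,0],[0,0,0,0,0,0,0]]]'
```

```text
clock: 8.75
position: [0.5564, -0.0171, 0.2429]
tool_rot: [-3.142, -0.0, -3.082]
force: [-0.1, 0.4, 0.8]
grip_width: 0.0001
finger_force: 0.1
clock: 8.95
position: [0.5563, -0.0157, 0.2428]
tool_rot: [-3.141, -0.0, -3.083]
force: [-0.7, -4.8, -1.1]
grip_width: -0.0002
finger_force: 1.9
```

```bash
python3 -m jog '[[[0,-18,0,0,0,0,0],[0,-18,0,0,0,0,0],[-28,0,0,0,0,0,0],[-28,0,0,0,0,0,0],[0,0,0,0,0,0,0]]]' >/dev/null; python3 -m jog '[[[0,28,0,0,0,0,0],[0,27,3,0,0,0,0],[8,0,2,0,0,0,0],[8,0,0,0,0,0,0],[0,0,0,0,0,0,0]]]'; python3 - <<'E'
from h import *
st()
p=bot.grab_frame("scene")
for n in ("knob","foot"):
    print(n,[(box(d["xyz"]),round(d["conf"],2)) for d in bot.spot_point(n,p)[:2]])
cv2.imwrite("pics/c4.png",cv2.resize(p["img"][70:270,220:420,::-1],(500,500),interpolation=2))
E
```

```text
clock: 9.95
position: [0.5941, 0.0052, 0.2381]
tool_rot: [-3.141, -0.001, -3.083]
force: [-0.4, -0.2, 0.7]
grip_width: -0.0
finger_force: 0.0
t 9.95 box xyz [ 37.5  55.1 238.1] rot [-3.141e+00 -1.000e-03 -3.083e+00] w -0.0 F [-0.4 -0.2  0.7]
knob [(array([ -2.1,  56.3, 166.7]), 0.59), (array([ 26. , -37.6, 130.4]), 0.33)]
foot [(array([ -1.3,  34.6, 116.7]), 0.54)]
```

View pics/c4.png

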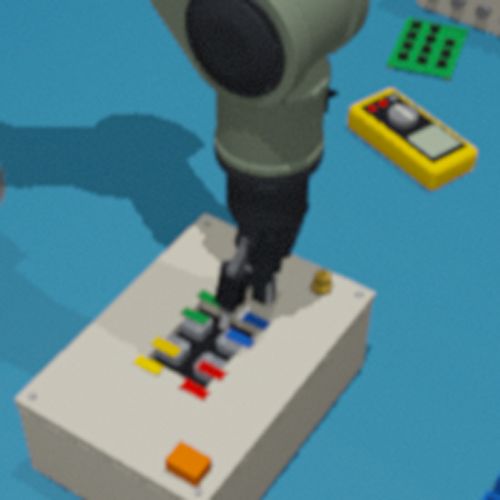

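The lever leans left in the cross-slot, with the knob at ~(230,290). The finger stands on its far side at ~(265,295). Now I push −x toward the green slot.

```bash
python3 -m jog '[[[9,0,0,0,0,0,0],[9,0,0,0,0,0,0],[9,0,0,0,0,0,0],[6,0,0,0,0,0,0],[0,0,0,0,0,0,0]]]'; python3 - <<'E'
from h import *
st()
p=bot.grab_frame("scene")
for n in ("knob","foot"):
    print(n,[(box(d["xyz"]),round(d["conf"],2)) for d in bot.spot_point(n,p)[:2]])
E
```

```text
clock: 10.6
position: [0.5614, 0.004, 0.2381]
tool_rot: [3.142, -0.0, -3.083]
force: [0.7, -0.1, -0.0]
grip_width: -0.0001
finger_force: 0.0
t 10.6 box xyz [  4.7  55.8 238.1] rot [ 3.142 -0.    -3.083] w -0.0001 F [ 0.7 -0.1 -0. ]
knob [(array([-19.9,  59.5, 168.3]), 0.69), (array([ 24.3, -40.5, 133.1]), 0.47)]
foot [(array([-12.8,  36.3, 115.6]), 0.66), (array([ 27.3, -41. , 131.2]), 0.44)]
```

```bash
python3 -m jog '[[[6,0,0,0,0,0,0],[6,0,0,0,0,0,0],[3,0,0,0,0,0,0],[0,0,0,0,0,0,0]]]'; python3 -m jog '[[[2,0,0,0,0,0,0],[0,0,0,0,0,0,0]]]';python3 -m jog '[[[2,0,0,0,0,0,0],[0,0,0,0,0,0,0]]]'; python3 - <<'E'
from h import *
st()
p=bot.grab_frame("scene")
for n in ("knob","foot"):
    print(n,[(box(d["xyz"]),round(d["conf"],2)) for d in bot.spot_point(n,p)[:2]])
E
```

```text
clock: 11.15
position: [0.5468, 0.0032, 0.238]
tool_rot: [3.142, -0.0, -3.082]
force: [0.5, 0.9, 0.9]
grip_width: 0.0001
finger_force: 0.0
clock: 11.35
position: [0.5452, 0.0031, 0.2379]
tool_rot: [-3.142, 0.0, -3.082]
force: [1.0, -0.4, -0.4]
grip_width: -0.0002
finger_force: 0.3
clock: 11.55
position: [0.5431, 0.003, 0.2379]
tool_rot: [-3.142, -0.0, -3.082]
force: [0.8, 1.1, -0.0]
grip_width: 0.0002
finger_force: 0.4
t 11.55 box xyz [-13.6  55.9 237.9] rot [-3.142 -0.    -3.082] w 0.0002 F [ 0.8  1.1 -0. ]
knob [(array([-35.7,  57.4, 164.8]), 0.61)]
foot [(array([-37.9,  46. , 164. ]), 0.71), (array([-25.1,  35.7, 111.7]), 0.48)]
```

```bash
python3 -m jog '[[[2,0,0,0,0,0,0],[2,0,0,0,0,0,0],[0,0,0,0,0,0,0]]]'; python3 -m jog '[[[2,0,0,0,0,0,0],[0,0,0,0,0,0,0]]]'
```

```text
clock: 12.0
position: [0.5399, 0.0028, 0.2382]
tool_rot: [3.142, 0.002, -3.082]
force: [7.3, 0.7, -4.5]
grip_width: -0.0
finger_force: 3.0
clock: 12.2
position: [0.5388, 0.0028, 0.2385]
tool_rot: [-3.142, 0.005, -3.082]
force: [12.9, 0.6, -5.1]
grip_width: 0.0001
finger_force: 5.6
```

The force is rising, so the end stop is reached. I back off, raise the hand and check.

```bash
python3 -m jog '[[[-15,0,0,0,0,0,0],[-30,0,0,0,0,0,0],[-10,0,-40,0,0,0,0],[0,0,-45,0,0,0,0],[0,45,-20,0,0,0,0]]]' >/dev/null; python3 -m jog '[[[0,50,0,0,0,0,0],[0,50,0,0,0,0,0],[0,50,0,0,0,0,0],[0,50,0,0,0,0,0],[0,0,0,0,0,0,0]]]'; python3 - <<'E'
from h import *
st()
for c in ("scene","top"):
  p=bot.grab_frame(c)
  for n in ("knob","foot","tab_green","adapter","fusebox"):
    print(n,[(box(d["xyz"]),np.round(d["xyz"],3),round(d["conf"],2)) for d in bot.spot_point(n,p)[:2]])
  cv2.imwrite(f"pics/{c}5.png",p["img"][:,:,::-1])
a=cv2.imread("pics/top5.png")[100:300,230:430]; b=cv2.imread("pics/scene5.png")[100:300,220:420]
cv2.imwrite("pics/c5.png",cv2.hconcat([cv2.resize(a,(400,400),interpolation=2),cv2.resize(b,(400,400),interpolation=2)]))
E
```

```text
clock: 13.2
position: [0.5754, 0.2581, 0.3421]
tool_rot: [3.139, -0.002, -3.074]
force: [-0.1, 0.4, -0.2]
grip_width: -0.0001
finger_force: 0.0
t 13.2 box xyz [ 34.  308.6 342.1] rot [ 3.139e+00 -2.000e-03 -3.074e+00] w -0.0001 F [-0.1  0.4 -0.2]
knob [(array([-39.5,  56.3, 162.7]), array([0.517, 0.002, 0.163]), 0.85)]
foot [(array([-23.7,  35.3, 113.3]), array([ 0.534, -0.018,  0.113]), 0.67), (array([ 32.2,  39. , 129. ]), array([ 0.59 , -0.011,  0.129]), 0.48)]
tab_green [(array([-25.1,  42.7, 132. ]), array([ 0.532, -0.011,  0.132]), 0.62), (array([-27.8,  34.9, 114. ]), array([ 0.53 , -0.019,  0.114]), 0.16)]
adapter [(array([-1.1,  3.4, -0.7]), array([ 0.559, -0.049, -0.001]), 0.56), (array([ 58.4, 133.7, 134.7]), array([0.61 , 0.085, 0.135]), 0.46)]
fusebox [(array([  77.1, -139.5,  125.2]), array([ 0.645, -0.187,  0.125]), 0.79)]
knob [(array([-38.2,  52.2, 159.6]), array([ 0.519, -0.002,  0.16 ]), 0.46)]
foot [(array([-23.4,  37.7, 115.6]), array([ 0.534, -0.016,  0.116]), 0.53)]
tab_green [(array([-26.1,  43.7, 129.4]), array([ 0.531, -0.01 ,  0.129]), 0.52)]
adapter [(array([ 63.5, 132. , 128.2]), array([0.616, 0.084, 0.128]), 0.46)]
fusebox [(array([  76.1, -133.6,  128.5]), array([ 0.644, -0.181,  0.128]), 0.42)]
```

View pics/c5.png

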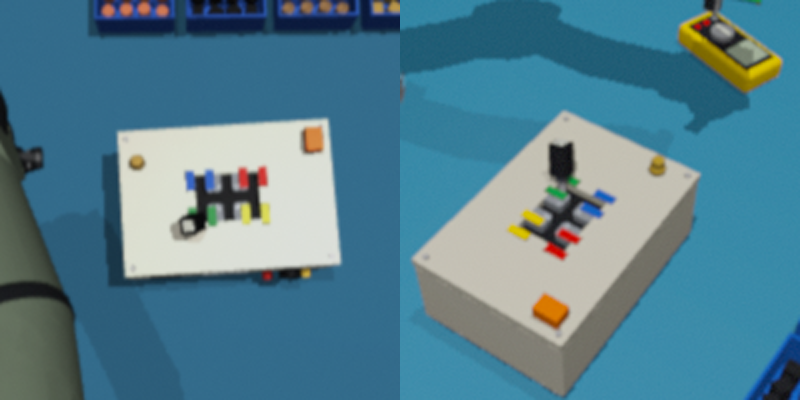

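The lever leans fully near-left between the green bars (top crop ~(190,228)). The knob is at box (−39, 55) mm, as expected when home. The adapter and fuse box have not moved and the hand is clear.

```bash
python3 -c "
from workcell import bot
print(bot.job_done())"
```

```text
the job is handed in; nothing more can be done
None
```

The lever was pushed against the end stop of the green (near-left) slot with shut fingertips and the hand is clear; I handed the job in at about 13 s of the 48 s, and no verdict was returned.

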